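# Clamp the brown bottle with the turnbuckle

### The job

Of the bottles to the right of the clamp, stand the tallest, the brown one, upright on the round rubber mat of the clamp, midway between its open jaws, and let go. Then turn the sleeve of the turnbuckle under the guard by its bars, upper bars coming down towards the front of the clamp, until it comes up against its stop, so that both jaws draw in together and grip the bottle. Let go, and leave the other bottles, the flask and the rubber bulb where they stand.

Things in the scene. Friction and masses are not known exactly. Their poses are not given: they have to be found in the camera images.
- clamp: Fixed bench clamp, turned up to 0.3 rad; base plate 200 (x) x 300 (y) x 12 mm. Origin: centre of the plate's underside, on the bench; z up, -x its front with the turnbuckle, +x its back with the pads. The turnbuckle (steel sleeve, a threaded rod to either side) lies along y at x = -55, z = 95 mm.
- guard_front (a point): Middle of the front lower edge of the fixed sheet-metal guard over the turnbuckle: x -85, y 0, z 263 mm of the clamp. The guard spans x -85 to -22, y +-88, z 255 to 268, on two 12 mm posts at x -32, y +-75. A vertical gripper does not fit at the bars; one tilted about 35 degrees, fingers pointing down and to the clamp's +x, reaches them from the front below this edge.
- sleeve_center (a point): Middle of the sleeve, on its axis (x -55, y 0, z 95 mm of the clamp). Sleeve 76 mm long, 30 mm thick, 44 mm at the hub in its middle. Six straight round bars, 12 mm thick, ends 61 mm from the axis, stand out of the hub at y = 0, all in one plane across the axis, 60 degrees apart.
- sleeve (a joint): Turn of the sleeve (rad): 0 widest open, 2.2 the stop; starts at 0 to 0.8. As it grows, upper bars come forward and down at the clamp's front. Bar k (0 to 5) stands at elevation k x 60 degrees minus this value: 0 is level to the clamp's front (-x), 90 straight up. Each rad draws each jaw in by 9.1 mm. It stays where it is left; turning takes 0.2 to 0.3 N m, some 5 N at a bar.
- mat_center (a point): Middle of the top of the round rubber mat (80 mm across, its top 15 mm above the bench) where the bottle shall stand: x 50, y 0 mm of the clamp. It lies midway between the two sprung pads, whose faces stand 98 mm apart with the sleeve at 0, and 58 mm apart at 2.2 if nothing is between them.
- pad_left: Sprung rubber-faced pad of the jaw on the clamp's +y side, 52 x 10 x 52 mm; origin: centre of its rubber face, 70 mm above the bench; spring 2000 N/m. The jaw's uprights behind it, 18 mm thick, stand 76 mm farther out: one 40 mm wide (x 50), up to z = 97, one holding the threaded rod, 30 mm wide (x -55), up to z = 115 mm.
- pad_right: The same on the clamp's -y side.
- brown_bottle: The tallest of the three bottles right of the clamp (a like one stands fixed far back), brown with red ribbed cap: 64 mm thick, 145 mm tall, about 0.36 kg; origin: centre of its underside, z up. The cap is 34 mm thick, from 122 to 145 mm up, fixed to the bottle: it can be held by it from above. Stands in any of three places among the other bottles.
- blue_cap_bottle: Bystander: white bottle with a dark blue cap, 56 mm thick, 125 mm tall; origin: centre of its underside.
- small_bottle: Bystander: small grey-white bottle, 48 mm thick, 105 mm tall; origin: centre of its underside.
- flask: Bystander: glass volumetric flask, 68 mm thick below, neck 22 mm thick up to 192 mm; origin: centre of its underside.
- bulb: Bystander: red rubber pipette filler, 54 mm thick, 88 mm tall; origin: centre of its underside.
Mind the look-alikes: they are no part of the job. Of the things shaped like the brown_bottle, the brown one is meant.

How it is judged:
By the outcome, as a careful person would: the job done as asked, in the order asked, and still so for the second after the job is handed in, with the robot touching nothing.
It also fails if it takes over 72 s, if anything falls off the work surface, if the arm or the gripper's body presses on something with over 40 N, if the wrist force passes 120 N, or if a joint passes its speed limit or range.

### The arm

A 6-joint arm with a two-finger parallel gripper is mounted at the origin on a cart in front of the work surface, level with it; the furniture and walls round the work are solid. World frame = base frame: x ahead of the robot, y to its left, z up, the work surface at z = 0. Lengths are in mm, angles in rad, forces in N, time in s.
With the tool pointing down it reaches from about 350 to 975 mm from the base axis. Payload 17.4 kg.
Tool frame: the origin (TCP) lies between the finger pads; the fingertips stand 22 mm ahead of it and the grasp point (between the pads) lies 3 mm ahead of it; z points along the fingers, y is the direction in which the jaws open and shut (so a half turn about z gives the same grasp; the last joint's range is limited). The gripper opens to 85 mm and grips with 20 to 120 N. Pads are 22 mm wide; open, the fingers measure 114 mm over their backs; the gripper's body (76 mm by 85 mm) begins 54 mm behind the grasp point. The pads swing forward as they close: fully open they stand 13 mm farther back than shut.
Start: joints at [-1.285, 0.116, 1.442, -0, 1.584, -0.038], TCP at [214.756, -639.932, 253.303] pointing down, gripper open.
Joint ranges: [-2.83, 2.83], [-0.83, 2.19], [0.07, 2.5], [-1.14, 4.28], [0.01, 3], [-2.97, 2.97]. Speed limits (rad/s): [1.89, 1.89, 2.22, 3.14, 3.14, 3.14].

### API

Orientations are given as a unit quaternion [x, y, z, w].
In Python, from plant import ctrl gives the robot as it stands.
- The arm moves only by the tool move_arm, never from a script. Its argument "plan" is a list of rows, each an object of numbers: "jaw": the closure, from 0 (fully open) to 1 (shut); "dx", "dy", "dz": the shift along the world's x, y, z in m; "ax", "ay", "az": the turn, a rotation vector about the world's x, y, z in degrees. In form: [{"jaw": .., "dx": .., "dy": .., "dz": .., "ax": .., "ay": .., "az": ..}, ...]. A call has 1 to 8 rows; each row is the pose to reach, as a shift and turn from the pose measured when the call began; what a row does not reach only later rows make up. A row lasts 1/10 s, in which the tool goes at most 50 mm and 8.59 degrees, less where a joint would pass 70% of its speed; a pose out of reach is approached as far as the arm can. A call with a gripper value outside its range is refused whole. The fingers move at their own pace and stop on an object; "newtons" is the grip in N (left out, the last holds). Time passes only in rows, so rows that repeat a pose let the fingers close. It gives the time, the measured TCP pose, the force and the opening at its end, in the units of the state.
- ctrl.get_obs(): the state, without advancing time (a new reading comes with each control period).
- ctrl.read_camera(name): name is "scene" or "top"; returns (picture, depth): 384x512x3 uint8, blue, green, red; 384x512 float32, mm along the optical axis (not along the pixel's ray), 0 where there is no reading.
- ctrl.calibration(name): a dict with "fx", "fy", "cx", "cy" (pixels), "rvec" (rotation vector, rad) and "tvec" (3), from world to camera coordinates, as OpenCV has them. Camera axes: x right, y down, z forward; pixel columns grow to the right and rows downward; lengths in mm; the calibration is good to about 2 mm. A picture is of the moment at which its call begins. calibration takes no time and is no camera call.
- ctrl.close_job(): hands the job in, once; it reports no verdict.
The state is a dict: "time": time; "joint_positions": joint angles; "qd": joint speeds; "effort": joint torques, N m; "ee_pos": TCP position; "tool_rot": TCP orientation; "ft_force": force on the tool from outside, world axes, zero at the start; "moment": the same for the moment, N m; "finger_gap": finger opening in mm.
Only numpy, scipy, OpenCV 4.12 (cv2) and the standard library are available. Lean on these libraries where they do the work, as an engineer would, in place of code of your own. Each camera call takes 0.05 s, during which the arm holds its last target.

## Working session

There is one attempt and no reset: what is moved stays moved. The work goes in short steps, Python scripts to look and compute and a tool call to move; the robot and the scene stay as the last step left them, time stands still between calls to the robot, and variables do not carry over. Pictures are saved under pics/ and viewed, and the job is handed in when it is done.

Besides the shell and the picture viewer there is one more tool, called after "Request:" as name([rows], argument=value, ...), one row to a line, values as JSON. move_arm: Moves the arm, as the interface text tells. Its arguments: {"type":"object","properties":{"plan":{"type":"array","items":{"type":"object","properties":{"jaw":{"type":"number"},"dx":{"type":"number"},"dy":{"type":"number"},"dz":{"type":"number"},"ax":{"type":"number"},"ay":{"type":"number"},"az":{"type":"number"}}}},"newtons":{"type":"number"}},"required":["plan"]}

```bash
ls; mkdir -p pics
cat > h.py <<'E'
import numpy as np,cv2
from plant import ctrl
from scipy.spatial.transform import Rotation as R
def cam(n,tag):
    im,d=ctrl.read_camera(n); cv2.imwrite(f'pics/{tag}.png',im); np.save(f'pics/{tag}.npy',d); return im,d
def world(n,d):
    c=ctrl.calibration(n); v,u=np.mgrid[0:d.shape[0],0:d.shape[1]]
    p=np.stack([(u-c['cx'])/c['fx']*d,(v-c['cy'])/c['fy']*d,d],-1)
    r=R.from_rotvec(np.ravel(c['rvec'])).as_matrix()
    w=(p-np.ravel(c['tvec']))@r
    w[d<=0]=np.nan
    return w
def proj(n,P):
    c=ctrl.calibration(n); P=np.atleast_2d(P).astype(float)
    r=R.from_rotvec(np.ravel(c['rvec'])).as_matrix()
    q=P@r.T+np.ravel(c['tvec'])
    return np.c_[q[:,0]/q[:,2]*c['fx']+c['cx'],q[:,1]/q[:,2]*c['fy']+c['cy']]
E
python3 - <<'E'
from h import *
for n in('scene','top'):
    cam(n,n+'0'); c=ctrl.calibration(n); r=R.from_rotvec(np.ravel(c['rvec'])).as_matrix(); print(n,c['fx'],-r.T@np.ravel(c['tvec']),r[2])
print(ctrl.get_obs())
E
```

```text
pics
scene 483.63248363374237 [-325.81359317  921.23880543  872.31132531] [ 0.59717791 -0.64474063 -0.4771667 ]
top 491.7924127696643 [ 111.15990674  103.15307367 1447.17893431] [ 0.34013958 -0.07306609 -0.93753209]
{'time': 0.1, 'joint_positions': array([-1.28477503e+00,  1.16416160e-01,  1.44221366e+00,  7.21389968e-06,
        1.58396881e+00, -3.77825300e-02]), 'qd': array([-1.93853440e-04, -2.61631422e-03, -1.80045098e-03, -1.88893043e-04,
       -1.26502120e-03, -2.03220728e-06]), 'effort': array([ 2.04533018e-03, -7.33664131e+01, -6.33787823e+01,  9.61251976e-05,
        5.32473103e-03, -3.33016260e-05]), 'ee_pos': array([ 214.73112457, -639.77879646,  252.64128138]), 'tool_rot': array([ 9.86922356e-01,  1.61195563e-01, -5.86912685e-05, -4.99563425e-04]), 'ft_force': array([-0.32776683, -0.65489027,  0.37831225]), 'moment': array([ 0.03440661, -0.04463925,  0.02198928]), 'finger_gap': 85.48137973358111}
```

View pics/scene0.png

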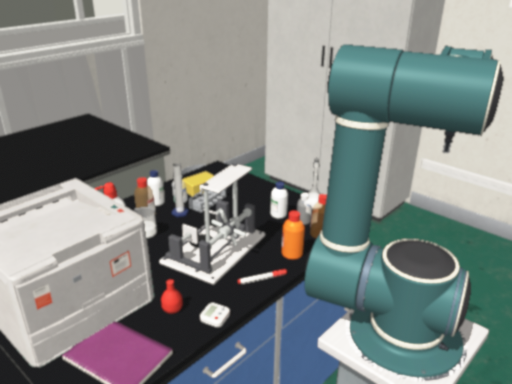

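View pics/top0.png

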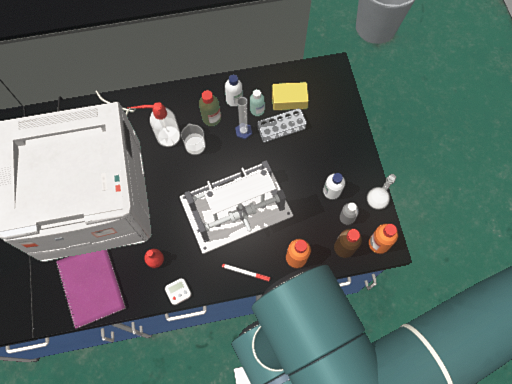

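The top view shows the clamp around (237,207). To its right are the brown bottle (348,242), two orange ones (298,253) and (384,237), the small bottle (349,214), the blue-cap bottle (334,186) and the flask (378,198). The bulb is at (154,258).

Run:
```python
from h import *
im=cv2.imread('pics/top0.png'); d=np.load('pics/top0.npy'); w=world('top',d)
c=im[150:280,160:420]; cv2.imwrite('pics/t0crop.png',cv2.resize(c,None,fx=3,fy=3,interpolation=cv2.INTER_CUBIC))
s=cv2.imread('pics/scene0.png'); cv2.imwrite('pics/s0crop.png',cv2.resize(s[155:290,150:340],None,fx=4,fy=4,interpolation=cv2.INTER_CUBIC))
for nm,(u,v) in dict(brown=(352,235),or1=(303,244),or2=(388,230),small=(351,208),blue=(336,179),flask=(390,180),bulb=(154,250)).items():
    p=w[v-9:v+10,u-9:u+10].reshape(-1,3); p=p[np.isfinite(p[:,0])]; z=p[:,2].max(); q=p[p[:,2]>z-8]; print(nm,z.round(),q.mean(0).round(1),len(q))
# clamp plate + guard
reg=w[150:260,170:300].reshape(-1,3)
for lo,hi in((8,15),(258,275),(90,105)):
    m=(reg[:,2]>lo)&(reg[:,2]<hi); q=reg[m][:,:2].astype(np.float32); print(lo,len(q),cv2.minAreaRect(q))
g=reg[(reg[:,2]>262)&(reg[:,2]<275)]; print(np.median(g[:,2]))
```

```text
brown 149.0 [ 424.  -231.8  144.5] 96
or1 152.0 [423.1 -81.7 145.7] 54
or2 153.0 [ 419.1 -335.3  147.1] 54
small 110.0 [ 515.5 -259.9  104.7] 43
blue 129.0 [ 605.2 -236.2  125.4] 62
flask 197.0 [ 553.8 -367.7  192. ] 20
bulb 93.0 [499.2 332.8  88. ] 23
8 2065 ((627.0487670898438, 58.91546630859375), (359.2969055175781, 348.74859619140625), 77.79231262207031)
258 1582 ((566.4186401367188, 55.50465393066406), (65.21949768066406, 176.21923828125), 12.12396240234375)
90 660 ((533.9039306640625, 49.785980224609375), (321.6412048339844, 265.88677978515625), 11.580609321594238)
267.5943610824006
```

View pics/t0crop.png

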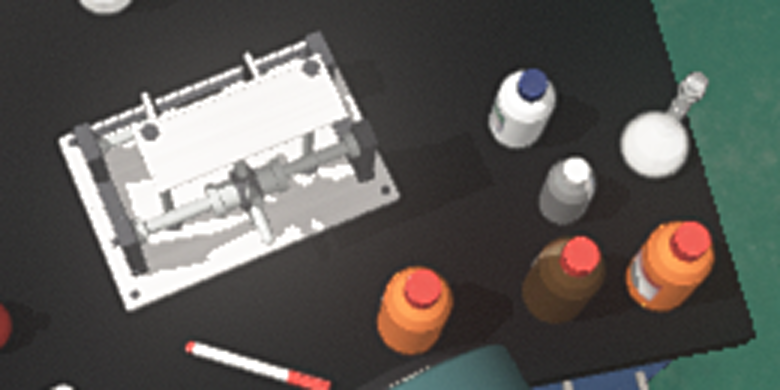

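View pics/s0crop.png

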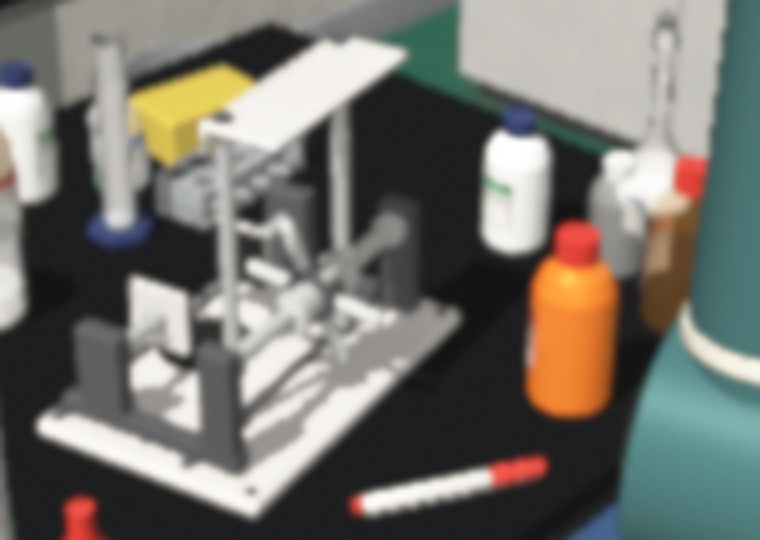

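```bash
cat > fit.py <<'E'
from h import *
from scipy.optimize import minimize
w=world('top',np.load('pics/top0.npy')); im=cv2.imread('pics/top0.png')
# caps
hsv=cv2.cvtColor(im,cv2.COLOR_BGR2HSV)
def circ(q):
    (c,r)=cv2.minEnclosingCircle(q[:,:2].astype(np.float32)); return np.round(c,1),round(r,1),q[:,:2].mean(0).round(1),len(q)
for nm,(u,v),zl in (('brown',(352,235),142),('small',(351,208),102),('blue',(336,179),121)):
    p=w[v-11:v+12,u-11:u+12].reshape(-1,3); q=p[p[:,2]>zl]; print(nm,circ(q), np.median(q[:,2]))
reg=w[150:260,170:300].reshape(-1,3)
g=reg[(reg[:,2]>263)&(reg[:,2]<273)]
pl=reg[(abs(reg[:,2]-12)<5)]; pl=pl[(np.hypot(pl[:,0]-618,pl[:,1]-67)<185)]
def loc(P,x): c,s=np.cos(x[2]),np.sin(x[2]); d=P[:,:2]-x[:2]; return np.c_[d[:,0]*c+d[:,1]*s,-d[:,0]*s+d[:,1]*c]
x0=np.array([618.7,66.7,.2115])
def ext(x):
    for nm,P in(('guard',g),('plate',pl)):
        l=loc(P,x); print(nm,len(l),np.percentile(l,[.5,99.5],0).round(1).tolist())
ext(x0)
l=loc(pl,x0); r=cv2.minAreaRect(pl[:,:2].astype(np.float32)); print(r)
r=cv2.minAreaRect(g[:,:2].astype(np.float32)); print(r)
E
python3 fit.py
python3 - <<'E'
from h import *
x=np.array([618.7,66.7,.2115])
M=lambda p:np.c_[x[0]+p[:,0]*np.cos(x[2])-p[:,1]*np.sin(x[2]),x[1]+p[:,0]*np.sin(x[2])+p[:,1]*np.cos(x[2]),p[:,2]]
for n in('top','scene'):
    im=cv2.imread(f'pics/{n}0.png'); im=cv2.resize(im,None,fx=4,fy=4,interpolation=cv2.INTER_CUBIC)
    for P in ([(-100,-150,12),(100,-150,12),(100,150,12),(-100,150,12)],[(-85,-88,268),(-22,-88,268),(-22,88,268),(-85,88,268)],[(50+40*np.cos(a),40*np.sin(a),15) for a in np.linspace(0,6.28,40)],[(-55,-38,95),(-55,38,95)]):
        q=(proj(n,M(np.array(P,float)))*4+1.5).astype(np.int32); cv2.polylines(im,[q],True,(0,255,0),1)
    q=proj(n,M(np.array([[0,0,90.]])))[0]*4
    a,b=int(q[0]),int(q[1]); cv2.imwrite(f'pics/{n}_ov.png',im[max(b-290,0):b+290,a-380:a+380])
w=world('top',np.load('pics/top0.npy'))
c,s=np.cos(x[2]),np.sin(x[2])
d=w-np.array([x[0],x[1],0]); lx=d[...,0]*c+d[...,1]*s; ly=-d[...,0]*s+d[...,1]*c; lz=d[...,2]
m=(abs(ly)<9)&(lz>25)&(lz<165)&(lx<-10)&(lx>-125)
print(m.sum())
for a,b,y in sorted(zip(lx[m],lz[m],ly[m])): print(int(a+55),int(b-95),int(y),'elev %.0f r %.0f'%(np.degrees(np.arctan2(b-95,-(a+55))),np.hypot(a+55,b-95)))
ws=world('scene',np.load('pics/scene0.npy'))
d=ws-np.array([x[0],x[1],0]); lx=d[...,0]*c+d[...,1]*s; ly=-d[...,0]*s+d[...,1]*c; lz=d[...,2]
m=(abs(ly)<9)&(lz>25)&(lz<165)&(lx<-10)&(lx>-125)&(np.hypot(lx+55,lz-95)>26)
print('scene',m.sum())
for a,b,y in sorted(zip(lx[m],lz[m],ly[m])): print(int(a+55),int(b-95),int(y),'elev %.0f r %.0f'%(np.degrees(np.arctan2(b-95,-(a+55))),np.hypot(a+55,b-95)))
E
```

```text
brown (array([ 424.4, -233.1]), 16.6, array([ 424.1, -232.4]), 90) 144.2561606594206
small (array([ 516.1, -259.7]), 12.8, array([ 515.6, -259.8]), 41) 104.62431277595134
blue (array([ 605.8, -237.7]), 15.1, array([ 605.6, -236.3]), 64) 125.35016792022415
guard 1516 [[-85.5, -86.5], [-22.8, 87.4]]
plate 2535 [[-101.1, -148.1], [113.0, 149.2]]
((632.3759155273438, 67.21334838867188), (304.38665771484375, 343.94512939453125), 8.541390419006348)
((566.4186401367188, 55.50465393066406), (65.21949768066406, 176.21923828125), 12.12396240234375)
163
-59 -5 2 elev -5 r 60
-59 0 0 elev -0 r 60
-59 2 2 elev 2 r 59
-57 2 -1 elev 3 r 58
-57 5 1 elev 5 r 58
-57 0 4 elev -0 r 57
-57 -3 -4 elev -4 r 57
-56 4 3 elev 5 r 56
-53 0 0 elev 0 r 53
-53 -2 5 elev -3 r 53
-52 -7 -3 elev -8 r 53
-51 0 -4 elev 0 r 52
-51 -1 1 elev -2 r 52
-50 -2 4 elev -3 r 50
-50 2 1 elev 3 r 50
-49 -2 -1 elev -3 r 50
-48 0 -5 elev 0 r 49
-48 0 3 elev 0 r 48
-47 -1 -2 elev -1 r 47
-47 5 3 elev 7 r 47
-46 -1 6 elev -2 r 47
-46 0 0 elev -1 r 46
-44 -2 -4 elev -3 r 44
-43 0 -1 elev 0 r 44
-43 3 1 elev 5 r 44
-42 -5 4 elev -7 r 
[... 6709 characters left out ...]
lev 115 r 52
22 57 2 elev 111 r 61
23 48 6 elev 116 r 54
23 54 5 elev 113 r 60
25 56 2 elev 115 r 62
25 4 5 elev 169 r 26
25 8 0 elev 161 r 27
25 1 4 elev 178 r 26
26 48 1 elev 119 r 55
27 -42 5 elev -123 r 51
28 5 1 elev 169 r 29
28 9 1 elev 162 r 30
29 10 4 elev 160 r 31
29 3 4 elev 174 r 30
30 6 3 elev 168 r 31
30 13 3 elev 157 r 33
32 10 5 elev 163 r 34
32 6 5 elev 169 r 34
33 2 4 elev 176 r 33
36 1 5 elev 178 r 37
36 9 0 elev 166 r 38
36 4 4 elev 173 r 37
37 7 4 elev 168 r 38
38 13 2 elev 161 r 41
40 3 4 elev 175 r 41
41 6 4 elev 171 r 42
41 7 -1 elev 170 r 42
42 11 7 elev 165 r 44
42 7 6 elev 170 r 44
42 8 1 elev 169 r 44
43 10 0 elev 166 r 45
44 2 4 elev 177 r 44
44 12 3 elev 165 r 46
```

View pics/top_ov.png

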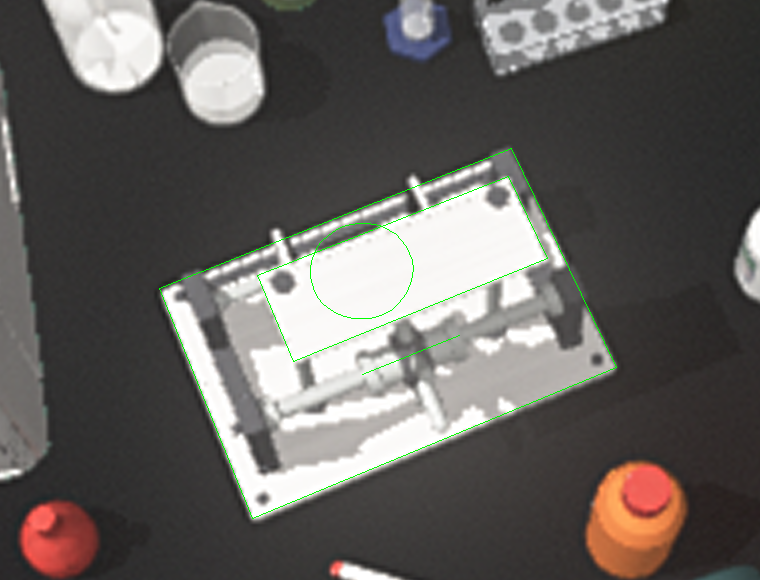

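View pics/scene_ov.png

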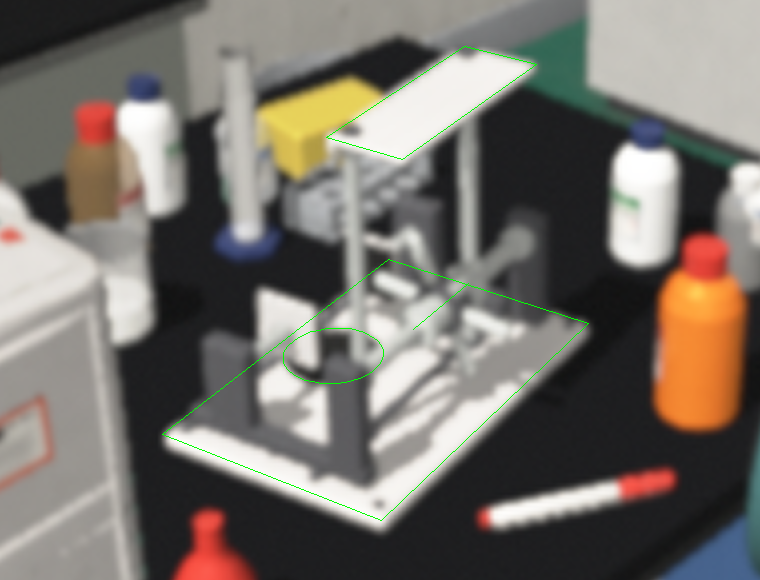

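Request:
move_arm([
  {"jaw": 0.2, "dx": 0.02, "dy": 0.04, "dz": 0, "az": -1},
  {"jaw": 0.2, "dx": 0.042, "dy": 0.082, "dz": 0, "az": -2},
  {"jaw": 0.2, "dx": 0.063, "dy": 0.123, "dz": 0, "az": -3},
  {"jaw": 0.2, "dx": 0.084, "dy": 0.163, "dz": 0, "az": -4},
  {"jaw": 0.2, "dx": 0.105, "dy": 0.204, "dz": 0, "az": -5},
  {"jaw": 0.2, "dx": 0.126, "dy": 0.245, "dz": 0, "az": -6},
  {"jaw": 0.2, "dx": 0.147, "dy": 0.286, "dz": 0, "az": -6.4},
  {"jaw": 0.2, "dx": 0.168, "dy": 0.327, "dz": 0, "az": -6.4},
], newtons=40)

```text
invalid input
```

Request:
move_arm([
  {"jaw": 0.2, "dx": 0.02, "dy": 0.04, "dz": 0.0, "ax": 0.0, "ay": 0.0, "az": -1.0},
  {"jaw": 0.2, "dx": 0.042, "dy": 0.082, "dz": 0.0, "ax": 0.0, "ay": 0.0, "az": -2.0},
  {"jaw": 0.2, "dx": 0.063, "dy": 0.123, "dz": 0.0, "ax": 0.0, "ay": 0.0, "az": -3.0},
  {"jaw": 0.2, "dx": 0.084, "dy": 0.163, "dz": 0.0, "ax": 0.0, "ay": 0.0, "az": -4.0},
  {"jaw": 0.2, "dx": 0.105, "dy": 0.204, "dz": 0.0, "ax": 0.0, "ay": 0.0, "az": -5.0},
  {"jaw": 0.2, "dx": 0.126, "dy": 0.245, "dz": 0.0, "ax": 0.0, "ay": 0.0, "az": -6.0},
  {"jaw": 0.2, "dx": 0.147, "dy": 0.286, "dz": 0.0, "ax": 0.0, "ay": 0.0, "az": -6.4},
  {"jaw": 0.2, "dx": 0.168, "dy": 0.327, "dz": 0.0, "ax": 0.0, "ay": 0.0, "az": -6.4},
], newtons=40)

```text
time: 0.9
ee_pos: [383.0, -311.0, 252.5]
tool_rot: [0.994, 0.106, -0.0, -0.001]
ft_force: [0.7, -0.1, 0.1]
finger_gap: 68.2
```

Request:
move_arm([
  {"jaw": 0.2, "dx": 0.021, "dy": 0.039, "dz": 0.0, "ax": 0.0, "ay": 0.0, "az": 0.0},
  {"jaw": 0.2, "dx": 0.041, "dy": 0.078, "dz": 0.0, "ax": 0.0, "ay": 0.0, "az": 0.0},
  {"jaw": 0.2, "dx": 0.041, "dy": 0.078, "dz": -0.02, "ax": 0.0, "ay": 0.0, "az": 0.0},
  {"jaw": 0.2, "dx": 0.041, "dy": 0.078, "dz": -0.045, "ax": 0.0, "ay": 0.0, "az": 0.0},
  {"jaw": 0.2, "dx": 0.041, "dy": 0.078, "dz": -0.07, "ax": 0.0, "ay": 0.0, "az": 0.0},
  {"jaw": 0.2, "dx": 0.041, "dy": 0.078, "dz": -0.09, "ax": 0.0, "ay": 0.0, "az": 0.0},
  {"jaw": 0.2, "dx": 0.041, "dy": 0.078, "dz": -0.11, "ax": 0.0, "ay": 0.0, "az": 0.0},
  {"jaw": 0.2, "dx": 0.041, "dy": 0.078, "dz": -0.11, "ax": 0.0, "ay": 0.0, "az": 0.0},
])

```text
time: 1.7
ee_pos: [423.0, -232.3, 139.8]
tool_rot: [0.994, 0.106, -0.002, -0.002]
ft_force: [-0.2, -0.1, 0.0]
finger_gap: 68.3
```

Run:
```python
from h import *
print(ctrl.get_obs()['ee_pos'],ctrl.get_obs()['ft_force'])
im,d=cam('top','top1'); cv2.imwrite('pics/t1c.png',cv2.resize(im[170:280,280:420],None,fx=4,fy=4,interpolation=cv2.INTER_CUBIC))
im,d=cam('scene','sc1'); cv2.imwrite('pics/s1c.png',cv2.resize(im[155:255,250:350],None,fx=4,fy=4,interpolation=cv2.INTER_CUBIC))
```

```text
[ 423.00570149 -232.3179019   139.7571296 ] [-0.22444114 -0.09012228  0.00313752]
```

View pics/t1c.png

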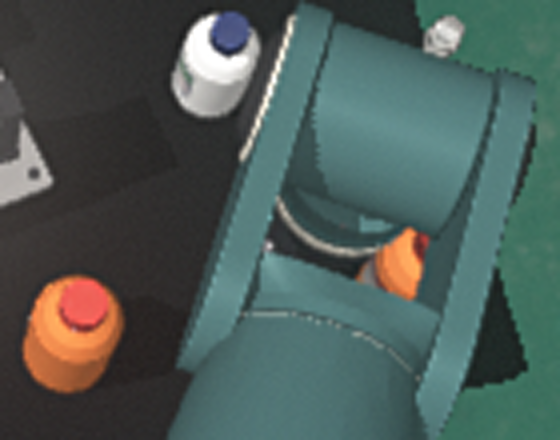

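View pics/s1c.png

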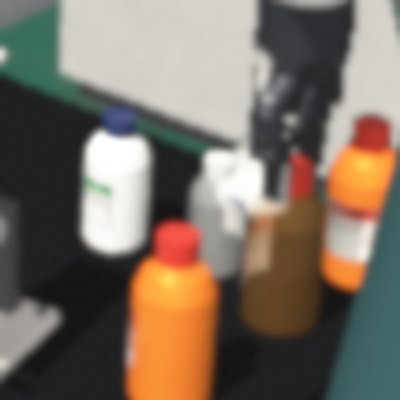

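The crops show the fingers straddling the red cap of the brown bottle, clear of the neighbours. I'll close at TCP z of about 143.

Request:
move_arm([
  {"jaw": 0.2, "dx": 0.001, "dy": 0.0, "dz": 0.004, "ax": 0.0, "ay": 0.0, "az": 0.0},
  {"jaw": 0.4, "dx": 0.001, "dy": 0.0, "dz": 0.004, "ax": 0.0, "ay": 0.0, "az": 0.0},
  {"jaw": 0.6, "dx": 0.001, "dy": 0.0, "dz": 0.004, "ax": 0.0, "ay": 0.0, "az": 0.0},
  {"jaw": 0.8, "dx": 0.001, "dy": 0.0, "dz": 0.004, "ax": 0.0, "ay": 0.0, "az": 0.0},
  {"jaw": 0.8, "dx": 0.001, "dy": 0.0, "dz": 0.004, "ax": 0.0, "ay": 0.0, "az": 0.0},
  {"jaw": 0.8, "dx": 0.001, "dy": 0.0, "dz": 0.004, "ax": 0.0, "ay": 0.0, "az": 0.0},
], newtons=50)

```text
time: 2.4
ee_pos: [425.3, -233.1, 147.7]
tool_rot: [0.994, 0.106, 0.0, -0.0]
ft_force: [-0.5, 2.6, 5.9]
finger_gap: 30.5
```

Request:
move_arm([
  {"jaw": 0.8, "dx": 0.0, "dy": 0.0, "dz": 0.0, "ax": 0.0, "ay": 0.0, "az": 0.0},
  {"jaw": 0.8, "dx": 0.0, "dy": 0.0, "dz": 0.003, "ax": 0.0, "ay": 0.0, "az": 0.0},
  {"jaw": 0.8, "dx": 0.0, "dy": 0.0, "dz": 0.008, "ax": 0.0, "ay": 0.0, "az": 0.0},
  {"jaw": 0.8, "dx": 0.0, "dy": 0.0, "dz": 0.015, "ax": 0.0, "ay": 0.0, "az": 0.0},
  {"jaw": 0.8, "dx": 0.0, "dy": 0.0, "dz": 0.025, "ax": 0.0, "ay": 0.0, "az": 0.0},
  {"jaw": 0.8, "dx": 0.0, "dy": 0.0, "dz": 0.025, "ax": 0.0, "ay": 0.0, "az": 0.0},
])

```text
time: 3.0
ee_pos: [425.8, -233.4, 174.6]
tool_rot: [0.994, 0.106, 0.001, 0.0]
ft_force: [0.4, -0.1, -2.4]
finger_gap: 30.8
```

Run:
```python
from h import *
o=ctrl.get_obs();print(o['ee_pos'],o['ft_force'],o['moment'])
im,d=cam('scene','sc2'); cv2.imwrite('pics/s2c.png',cv2.resize(im[155:255,250:350],None,fx=5,fy=5,interpolation=cv2.INTER_CUBIC))
```

```text
[ 425.81306271 -233.37627924  174.62005588] [ 0.41432921 -0.05734255 -2.38967575] [-0.00207199 -0.02134896  0.03296439]
```

View pics/s2c.png

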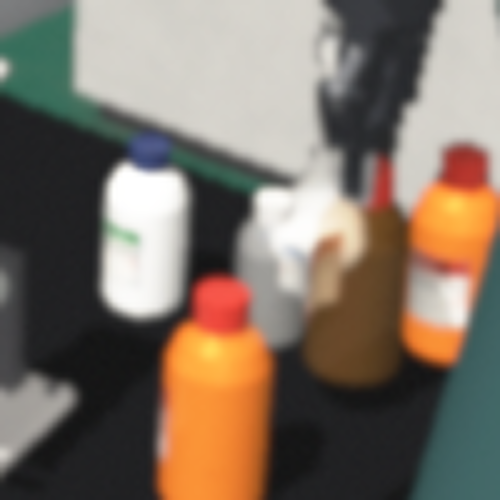

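Request:
move_arm([
  {"jaw": 0.8, "dx": 0.0, "dy": 0.0, "dz": 0.02, "ax": 0.0, "ay": 0.0, "az": 0.0},
  {"jaw": 0.8, "dx": 0.0, "dy": 0.0, "dz": 0.045, "ax": 0.0, "ay": 0.0, "az": 0.0},
  {"jaw": 0.8, "dx": 0.0, "dy": 0.0, "dz": 0.07, "ax": 0.0, "ay": 0.0, "az": 0.0},
  {"jaw": 0.8, "dx": 0.0, "dy": 0.0, "dz": 0.095, "ax": 0.0, "ay": 0.0, "az": 0.0},
  {"jaw": 0.8, "dx": 0.0, "dy": 0.0, "dz": 0.12, "ax": 0.0, "ay": 0.0, "az": 0.0},
  {"jaw": 0.8, "dx": 0.0, "dy": 0.0, "dz": 0.145, "ax": 0.0, "ay": 0.0, "az": 0.0},
  {"jaw": 0.8, "dx": 0.0, "dy": 0.0, "dz": 0.15, "ax": 0.0, "ay": 0.0, "az": 0.0},
  {"jaw": 0.8, "dx": 0.0, "dy": 0.0, "dz": 0.15, "ax": 0.0, "ay": 0.0, "az": 0.0},
], newtons=60)

```text
time: 3.85
ee_pos: [425.7, -233.4, 323.6]
tool_rot: [0.994, 0.106, 0.001, 0.0]
ft_force: [-0.5, -0.8, -3.2]
finger_gap: 29.8
```

Run:
```python
from h import *
o=ctrl.get_obs();print(o['ee_pos'],o['ft_force'],o['moment'])
im,d=cam('scene','sc3'); cv2.imwrite('pics/s3c.png',cv2.resize(im[105:255,250:350],None,fx=5,fy=4,interpolation=cv2.INTER_CUBIC))
w=world('scene',d); hsv=cv2.cvtColor(im,cv2.COLOR_BGR2HSV)
m=(np.hypot(w[...,0]-425,w[...,1]+233)<45)&(w[...,2]>100)
q=w[m]; print('zmin',np.percentile(q[:,2],[0,1,5]))
for z in range(160,340,15):
    s=q[abs(q[:,2]-z)<7]
    if len(s)>4: print(z,len(s),s[:,:2].min(0).round(),s[:,:2].max(0).round())
```

```text
[ 425.73717382 -233.35246282  323.61448567] [-0.46720515 -0.77326549 -3.18742363] [ 0.02024572  0.02427501 -0.00374689]
zmin [176.36382589 183.35632672 199.09113908]
175 16 [ 395. -235.] [ 445. -202.]
190 82 [ 394. -245.] [ 453. -195.]
205 88 [ 391. -247.] [ 450. -196.]
220 91 [ 393. -238.] [ 449. -196.]
235 82 [ 393. -241.] [ 452. -198.]
250 88 [ 393. -242.] [ 451. -195.]
265 90 [ 392. -249.] [ 444. -197.]
280 109 [ 393. -247.] [ 451. -198.]
295 84 [ 396. -245.] [ 446. -205.]
310 44 [ 408. -239.] [ 432. -204.]
325 67 [ 409. -260.] [ 432. -200.]
```

View pics/s3c.png

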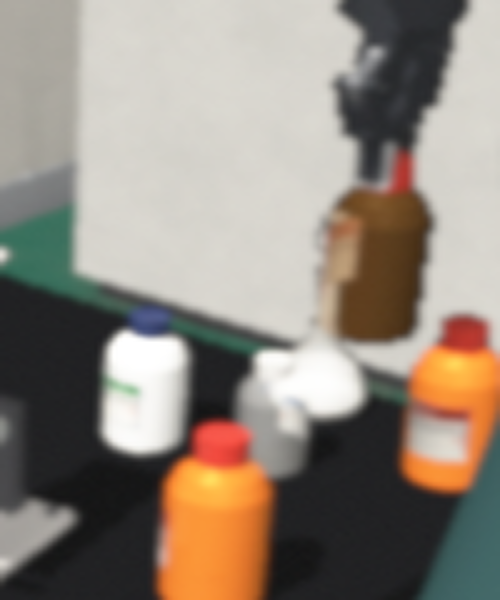

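Run:
```python
from h import *
# approach geometry: extents of arm points along clamp x dir relative to TCP, by height above TCP
for n,f,t in(('scene','sc3',(425.7,-233.4,323.6)),('top','top1',(423,-232.3,139.8)),('scene','sc1',(423,-232.3,139.8))):
    w=world(n,np.load(f'pics/{f}.npy'))-np.array(t)
    m=(np.hypot(w[...,0],w[...,1])<250)&(w[...,2]>10); q=w[m]; print(f)
    a=q[:,0]*.978+q[:,1]*.21; b=-q[:,0]*.21+q[:,1]*.978
    for z in range(20,420,25):
        k=abs(q[:,2]-z)<12.5
        if k.sum()>5: print(z,k.sum(),np.percentile(a[k],[1,99]).round(),np.percentile(b[k],[1,99]).round())
```

```text
sc3
20 87 [-11.  13.] [-42.  48.]
45 142 [-16.  13.] [-56.  60.]
70 193 [-17.  13.] [-62.  68.]
95 129 [-24.  15.] [-29.  54.]
120 210 [-36.  33.] [-8. 40.]
145 253 [-36.  34.] [-11.  40.]
170 132 [-39.  40.] [ 7. 47.]
195 59 [-138.   40.] [ 22. 197.]
220 365 [-133.   61.] [ 36. 211.]
245 464 [-128.   70.] [ 28. 211.]
270 617 [-133.   72.] [  5. 209.]
295 1309 [-158.   68.] [ -8. 199.]
320 455 [-175.   62.] [-44. 171.]
top1
20 20 [ 88. 109.] [-170. -150.]
45 56 [ 89. 107.] [-169. -152.]
95 23 [-16.   7.] [29. 41.]
120 108 [-35. 184.] [ -4. 182.]
145 31 [-35.   8.] [ 6. 37.]
170 75 [-43.   8.] [-16.  44.]
195 116 [-43.  10.] [-7. 44.]
220 144 [-80.   0.] [-7. 99.]
245 74 [-91.  55.] [ -7. 149.]
270 314 [-96.  69.] [ -8. 161.]
295 1070 [-165.   73.] [-71. 164.]
320 2888 [-160.   59.] [-58. 183.]
345 1719 [-200.  -28.] [ 28. 206.]
370 1270 [-206. -113.] [109. 202.]
395 311 [-198. -152.] [146. 193.]
sc1
20 89 [-10. 109.] [-159.   51.]
45 124 [-15.  15.] [-69.  67.]
70 153 [-17.  17.] [-67.  72.]
95 139 [-19.  18.] [-14.  69.]
120 178 [-35. 177.] [ -7. 178.]
145 220 [-35.  35.] [-11.  40.]
170 168 [-42.  42.] [-14.  45.]
195 177 [-42.  39.] [-1. 46.]
220 36 [-1. 68.] [29. 93.]
245 212 [-97.  74.] [ 24. 156.]
270 353 [-111.   79.] [ 27. 177.]
295 408 [-118.   77.] [ 19. 197.]
320 707 [-117.   60.] [-47. 201.]
345 215 [-117.  -11.] [ 91. 200.]
```

Request:
move_arm([
  {"jaw": 0.8, "dx": 0.015, "dy": 0.004, "dz": 0.0, "ax": 0.0, "ay": 0.0, "az": 0.0},
  {"jaw": 0.8, "dx": 0.04, "dy": 0.012, "dz": 0.0, "ax": 0.0, "ay": 0.0, "az": 0.0},
  {"jaw": 0.8, "dx": 0.075, "dy": 0.022, "dz": 0.0, "ax": 0.0, "ay": 0.0, "az": 0.0},
  {"jaw": 0.8, "dx": 0.115, "dy": 0.034, "dz": 0.0, "ax": 0.0, "ay": 0.0, "az": 0.0},
  {"jaw": 0.8, "dx": 0.155, "dy": 0.045, "dz": 0.0, "ax": 0.0, "ay": 0.0, "az": 0.0},
  {"jaw": 0.8, "dx": 0.195, "dy": 0.057, "dz": 0.0, "ax": 0.0, "ay": 0.0, "az": 0.0},
  {"jaw": 0.8, "dx": 0.235, "dy": 0.069, "dz": 0.0, "ax": 0.0, "ay": 0.0, "az": 0.0},
  {"jaw": 0.8, "dx": 0.265, "dy": 0.078, "dz": 0.0, "ax": 0.0, "ay": 0.0, "az": 0.0},
])

```text
time: 4.7
ee_pos: [693.0, -153.6, 319.6]
tool_rot: [0.994, 0.106, -0.001, -0.001]
ft_force: [-1.3, -1.2, -2.6]
finger_gap: 29.9
```

Request:
move_arm([
  {"jaw": 0.8, "dx": 0.02, "dy": 0.01, "dz": 0.0, "ax": 0.0, "ay": 0.0, "az": 0.0},
  {"jaw": 0.8, "dx": 0.026, "dy": 0.02, "dz": 0.0, "ax": 0.0, "ay": 0.0, "az": 0.0},
  {"jaw": 0.8, "dx": 0.022, "dy": 0.05, "dz": 0.0, "ax": 0.0, "ay": 0.0, "az": 0.0},
  {"jaw": 0.8, "dx": 0.015, "dy": 0.085, "dz": 0.0, "ax": 0.0, "ay": 0.0, "az": 0.0},
  {"jaw": 0.8, "dx": 0.006, "dy": 0.12, "dz": 0.0, "ax": 0.0, "ay": 0.0, "az": 0.0},
  {"jaw": 0.8, "dx": -0.002, "dy": 0.155, "dz": 0.0, "ax": 0.0, "ay": 0.0, "az": 0.0},
  {"jaw": 0.8, "dx": -0.009, "dy": 0.185, "dz": 0.0, "ax": 0.0, "ay": 0.0, "az": 0.0},
  {"jaw": 0.8, "dx": -0.012, "dy": 0.2, "dz": 0.0, "ax": 0.0, "ay": 0.0, "az": 0.0},
])

```text
time: 5.5
ee_pos: [680.1, 49.0, 318.7]
tool_rot: [0.994, 0.107, -0.001, -0.001]
ft_force: [-0.8, -0.6, -3.7]
finger_gap: 30.1
```

Request:
move_arm([
  {"jaw": 0.8, "dx": -0.006, "dy": 0.015, "dz": 0.0, "ax": 0.0, "ay": 0.0, "az": 0.0},
  {"jaw": 0.8, "dx": -0.011, "dy": 0.028, "dz": 0.0, "ax": 0.0, "ay": 0.0, "az": 0.0},
  {"jaw": 0.8, "dx": -0.011, "dy": 0.028, "dz": -0.02, "ax": 0.0, "ay": 0.0, "az": 0.0},
  {"jaw": 0.8, "dx": -0.011, "dy": 0.028, "dz": -0.05, "ax": 0.0, "ay": 0.0, "az": 0.0},
  {"jaw": 0.8, "dx": -0.011, "dy": 0.028, "dz": -0.05, "ax": 0.0, "ay": 0.0, "az": 0.0},
  {"jaw": 0.8, "dx": -0.011, "dy": 0.028, "dz": -0.05, "ax": 0.0, "ay": 0.0, "az": 0.0},
])

```text
time: 6.1
ee_pos: [669.0, 76.8, 268.9]
tool_rot: [0.994, 0.107, -0.002, -0.001]
ft_force: [-0.1, -0.7, -1.7]
finger_gap: 30.5
```

```bash
cat > bot.py <<'E'
from h import *
from scipy.optimize import least_squares
def bottle(w,c,zlo,zhi,r=32):
    q=w[(np.hypot(w[...,0]-c[0],w[...,1]-c[1])<45)&(w[...,2]>zlo)&(w[...,2]<zhi)]
    f=lambda x:np.hypot(q[:,0]-x[0],q[:,1]-x[1])-r
    s=least_squares(f,c,loss='soft_l1'); return s.x,len(q),np.abs(f(s.x)).mean(),q
E
python3 - <<'E'
from bot import *
o=ctrl.get_obs();print(o['ee_pos'],o['ft_force'],o['tool_rot'])
t=o['ee_pos']
im,d=cam('scene','sc4'); cv2.imwrite('pics/s4c.png',cv2.resize(im[90:290,140:300],None,fx=4,fy=3,interpolation=cv2.INTER_CUBIC))
w=world('scene',d)
for zl in(-130,-110,-90,-70): x,n,e,q=bottle(w,t[:2],t[2]+zl,t[2]+zl+25); print(zl,x-t[:2],n,e)
x,n,e,q=bottle(w,t[:2],120,250);print(np.percentile(q[:,2],[0,1,3]))
E
```

```text
[669.01690937  76.79690925 268.93459103] [-0.10317362 -0.66184801 -1.72488257] [ 0.99430726  0.10653513 -0.00153416 -0.00099744]
-130 [0.51374132 1.67627756] 116 1.6165980840591947
-110 [0.2007054  1.38950543] 117 1.8058115561955832
-90 [0.39800821 1.14337985] 119 1.7846551095017826
-70 [-0.26478456  0.3584101 ] 110 1.8676926576476394
[122.49434721 126.91458341 128.79710325]
```

View pics/s4c.png

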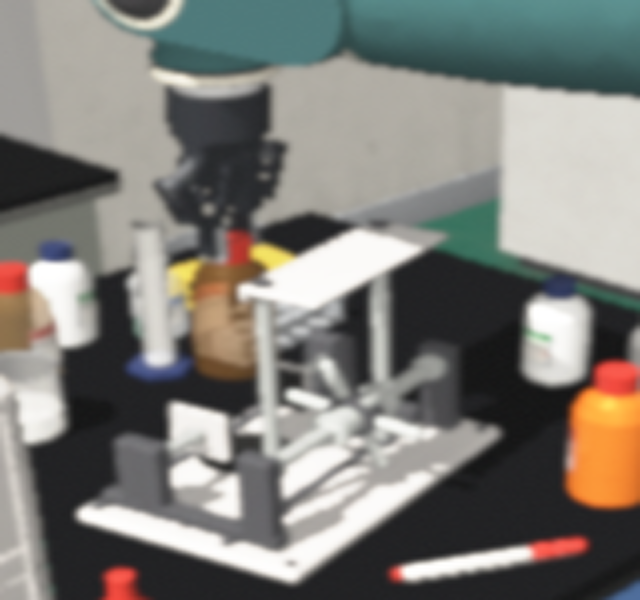

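Request:
move_arm([
  {"jaw": 0.8, "dx": -0.001, "dy": 0.0, "dz": -0.015, "ax": 0.0, "ay": 0.0, "az": 0.0},
  {"jaw": 0.8, "dx": -0.001, "dy": 0.0, "dz": -0.035, "ax": 0.0, "ay": 0.0, "az": 0.0},
  {"jaw": 0.8, "dx": -0.001, "dy": 0.0, "dz": -0.055, "ax": 0.0, "ay": 0.0, "az": 0.0},
  {"jaw": 0.8, "dx": -0.001, "dy": 0.0, "dz": -0.075, "ax": 0.0, "ay": 0.0, "az": 0.0},
  {"jaw": 0.8, "dx": -0.001, "dy": 0.0, "dz": -0.09, "ax": 0.0, "ay": 0.0, "az": 0.0},
  {"jaw": 0.8, "dx": -0.001, "dy": 0.0, "dz": -0.097, "ax": 0.0, "ay": 0.0, "az": 0.0},
  {"jaw": 0.8, "dx": -0.001, "dy": 0.0, "dz": -0.097, "ax": 0.0, "ay": 0.0, "az": 0.0},
  {"jaw": 0.8, "dx": -0.001, "dy": 0.0, "dz": -0.097, "ax": 0.0, "ay": 0.0, "az": 0.0},
])

```text
time: 6.95
ee_pos: [668.7, 76.8, 174.1]
tool_rot: [0.994, 0.107, -0.0, -0.001]
ft_force: [0.5, -0.2, -1.7]
finger_gap: 30.4
```

Run:
```python
from bot import *
o=ctrl.get_obs();print(o['ee_pos'],o['ft_force'],o['tool_rot'])
t=o['ee_pos']
im,d=cam('scene','sc5'); cv2.imwrite('pics/s5c.png',cv2.resize(im[110:260,140:300],None,fx=5,fy=4,interpolation=cv2.INTER_CUBIC))
w=world('scene',d)
x0=np.array([618.7,66.7]);c,s=np.cos(.2115),np.sin(.2115)
for zl in(60,80,100): 
    x,n,e,q=bottle(w,t[:2],zl,zl+25); D=x-x0; print(zl,x-t[:2],n,e,'local',D[0]*c+D[1]*s,-D[0]*s+D[1]*c)
```

```text
[668.69389407  76.83322873 174.10539942] [ 0.53511839 -0.23823415 -1.7236038 ] [ 9.94308807e-01  1.06531975e-01 -2.26662586e-05 -9.66118463e-04]
60 [-0.12262324  1.65082383] 58 2.202159034344213 local 51.2337829200946 1.0521581226363885
80 [0.08866913 1.51465496] 111 1.9086339176947096 local 51.41178159828142 0.8746675737415899
100 [-0.1622791   0.45399267] 121 1.7725445499512047 local 50.94376387506543 -0.10967936969497494
```

View pics/s5c.png

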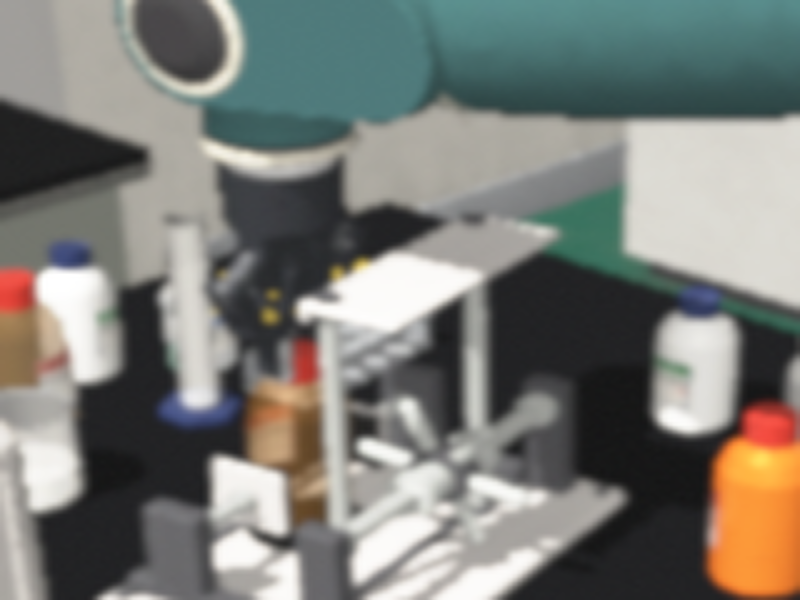

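Request:
move_arm([
  {"jaw": 0.8, "dx": -0.001, "dy": 0.0, "dz": -0.004, "ax": 0.0, "ay": 0.0, "az": 0.0},
  {"jaw": 0.8, "dx": -0.001, "dy": 0.0, "dz": -0.007, "ax": 0.0, "ay": 0.0, "az": 0.0},
  {"jaw": 0.8, "dx": -0.001, "dy": 0.0, "dz": -0.009, "ax": 0.0, "ay": 0.0, "az": 0.0},
  {"jaw": 0.8, "dx": -0.001, "dy": 0.0, "dz": -0.01, "ax": 0.0, "ay": 0.0, "az": 0.0},
  {"jaw": 0.8, "dx": -0.001, "dy": 0.0, "dz": -0.01, "ax": 0.0, "ay": 0.0, "az": 0.0},
])

```text
time: 7.5
ee_pos: [667.7, 76.9, 164.1]
tool_rot: [0.994, 0.107, -0.0, -0.001]
ft_force: [-0.2, -1.1, -3.4]
finger_gap: 30.4
```

Request:
move_arm([
  {"jaw": 0.8, "dx": 0.0, "dy": 0.0, "dz": -0.001, "ax": 0.0, "ay": 0.0, "az": 0.0},
  {"jaw": 0.8, "dx": 0.0, "dy": 0.0, "dz": -0.002, "ax": 0.0, "ay": 0.0, "az": 0.0},
  {"jaw": 0.8, "dx": 0.0, "dy": 0.0, "dz": -0.002, "ax": 0.0, "ay": 0.0, "az": 0.0},
])

```text
time: 7.8
ee_pos: [668.0, 77.0, 162.9]
tool_rot: [0.994, 0.107, 0.001, -0.001]
ft_force: [-1.3, 1.4, 2.5]
finger_gap: 30.0
```

Request:
move_arm([
  {"jaw": 0.6, "dx": 0.0, "dy": 0.0, "dz": 0.0, "ax": 0.0, "ay": 0.0, "az": 0.0},
  {"jaw": 0.5, "dx": 0.0, "dy": 0.0, "dz": 0.0, "ax": 0.0, "ay": 0.0, "az": 0.0},
  {"jaw": 0.4, "dx": 0.0, "dy": 0.0, "dz": 0.0, "ax": 0.0, "ay": 0.0, "az": 0.0},
  {"jaw": 0.25, "dx": 0.0, "dy": 0.0, "dz": 0.0, "ax": 0.0, "ay": 0.0, "az": 0.0},
  {"jaw": 0.25, "dx": 0.0, "dy": 0.0, "dz": 0.003, "ax": 0.0, "ay": 0.0, "az": 0.0},
  {"jaw": 0.25, "dx": 0.0, "dy": 0.0, "dz": 0.015, "ax": 0.0, "ay": 0.0, "az": 0.0},
  {"jaw": 0.25, "dx": 0.0, "dy": 0.0, "dz": 0.035, "ax": 0.0, "ay": 0.0, "az": 0.0},
  {"jaw": 0.25, "dx": 0.0, "dy": 0.0, "dz": 0.06, "ax": 0.0, "ay": 0.0, "az": 0.0},
])

```text
time: 8.6
ee_pos: [667.8, 76.9, 223.8]
tool_rot: [0.994, 0.107, 0.0, -0.001]
ft_force: [0.8, 0.2, -0.1]
finger_gap: 64.2
```

Run:
```python
from bot import *
o=ctrl.get_obs();print(o['ee_pos'],o['ft_force'],o['tool_rot'])
t=np.array([668,77.])
im,d=cam('scene','sc6'); cv2.imwrite('pics/s6c.png',cv2.resize(im[110:260,140:300],None,fx=5,fy=4,interpolation=cv2.INTER_CUBIC))
w=world('scene',d)
x0=np.array([618.7,66.7]);c,s=np.cos(.2115),np.sin(.2115)
for zl in(40,60,80,100): 
    x,n,e,q=bottle(w,t[:2],zl,zl+25); D=x-x0; print(zl,x-t[:2],n,e,'local',D[0]*c+D[1]*s,-D[0]*s+D[1]*c)
x,n,e,q=bottle(w,t,140,175,17); print(x,n,q[:,2].max())
```

```text
[667.75996467  76.89347166 223.76233633] [ 0.79889268  0.20559713 -0.07712702] [ 9.94308383e-01  1.06535355e-01  1.99393407e-04 -1.00938563e-03]
40 [-0.31471093  0.60898576] 55 2.2359412126279516 local 50.18384348244456 0.3825815578437233
60 [-0.52731342  0.05674674] 61 2.2437974291217895 local 49.860048666966556 -0.11272103923484877
80 [0.64003141 1.06675179] 105 2.030384586755934 local 51.21340873465731 0.6297213302765705
100 [0.97044323 0.07774417] 134 2.3211426566917144 local 51.32883891774959 -0.40661062605132514
[668.4662115   77.27092842] 102 165.33791727253296
```

View pics/s6c.png

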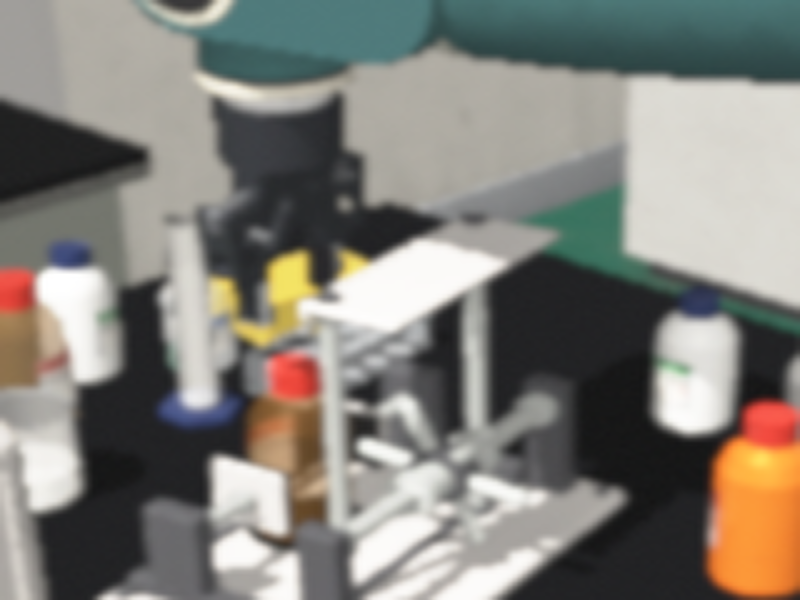

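The bottle stands upright at clamp-frame position of about (50.5, 0). Next I'll go up and over the guard to its front.

Request:
move_arm([
  {"jaw": 0.25, "dx": 0.0, "dy": 0.0, "dz": 0.04, "ax": 0.0, "ay": 0.0, "az": 0.0},
  {"jaw": 0.25, "dx": 0.0, "dy": 0.0, "dz": 0.085, "ax": 0.0, "ay": 0.0, "az": 0.0},
  {"jaw": 0.5, "dx": 0.0, "dy": 0.0, "dz": 0.12, "ax": 0.0, "ay": 0.0, "az": 0.0},
  {"jaw": 0.8, "dx": -0.04, "dy": -0.009, "dz": 0.12, "ax": 0.0, "ay": 0.0, "az": 0.0},
  {"jaw": 1.0, "dx": -0.08, "dy": -0.017, "dz": 0.12, "ax": 0.0, "ay": 0.0, "az": 0.0},
  {"jaw": 1.0, "dx": -0.12, "dy": -0.026, "dz": 0.12, "ax": 0.0, "ay": 0.0, "az": 0.0},
  {"jaw": 1.0, "dx": -0.155, "dy": -0.033, "dz": 0.12, "ax": 0.0, "ay": 0.0, "az": 0.0},
  {"jaw": 1.0, "dx": -0.171, "dy": -0.037, "dz": 0.12, "ax": 0.0, "ay": 0.0, "az": 0.0},
])

```text
time: 9.45
ee_pos: [495.5, 39.7, 351.0]
tool_rot: [0.994, 0.107, 0.004, -0.001]
ft_force: [0.7, -0.4, 0.3]
finger_gap: -0.5
```

```bash
cat > g.py <<'E'
from h import *
O=np.array([618.7,66.7]); c,s=np.cos(.2115),np.sin(.2115)
def tow(l): l=np.asarray(l,float); return np.array([O[0]+l[0]*c-l[1]*s,O[1]+l[0]*s+l[1]*c,l[2]])
def tol(p): d=np.asarray(p)[:2]-O; return np.array([d[0]*c+d[1]*s,-d[0]*s+d[1]*c,p[2]])
def st():
    o=ctrl.get_obs(); Rm=R.from_quat(o['tool_rot']).as_matrix()
    zl=Rm[:,2]; zl=np.array([zl[0]*c+zl[1]*s,-zl[0]*s+zl[1]*c,zl[2]])
    print('t',round(o['time'],2),'tcp local',tol(o['ee_pos']).round(1),'tip rel axis',(tol(o['ee_pos'])+22*zl-[-55,0,95]).round(1),'z',zl.round(3),'F',o['ft_force'].round(1),'q',o['joint_positions'].round(2)); return o
def sleeve(f='top',d=None,verb=True):
    w=world(f,d)-np.array([O[0],O[1],0]); lx=w[...,0]*c+w[...,1]*s; ly=-w[...,0]*s+w[...,1]*c; lz=w[...,2]
    r=np.hypot(lx+55,lz-95); m=(abs(ly)<8)&(r>32)&(r<62); e=np.degrees(np.arctan2(lz-95,-(lx+55)))[m]
    print(f,'hist',[(int(b),int(h)) for h,b in zip(*np.histogram(e,np.arange(-180,181,10))) if h>2])
    ph=np.angle(np.exp(1j*np.radians(e)*6).sum())/6; print('phase mod60',np.degrees(ph))
E
python3 -c "
from g import *
st()
sleeve('top',np.load('pics/top0.npy'));sleeve('scene',np.load('pics/scene0.npy'))"
```

```text
t 9.45 tcp local [-126.1   -0.6  351. ] tip rel axis [-70.9  -0.5 234. ] z [ 0.009  0.001 -1.   ] F [ 0.7 -0.4  0.3] q [ 0.03 -0.29  1.66  0.    1.76  1.39]
top hist [(-70, 7), (-10, 20), (0, 20), (50, 17), (60, 7), (100, 10)]
phase mod60 -2.4090185751579165
scene hist [(-70, 13), (-60, 14), (-10, 18), (0, 19), (40, 5), (50, 20), (60, 6), (100, 14), (110, 21), (160, 15), (170, 11)]
phase mod60 -4.8303386760451374
```

Request:
move_arm([
  {"jaw": 1.0, "dx": 0.0, "dy": 0.0, "dz": -0.01, "ax": 1.5, "ay": -6.8, "az": 0.0},
  {"jaw": 1.0, "dx": 0.0, "dy": 0.0, "dz": -0.02, "ax": 2.9, "ay": -13.7, "az": 0.0},
  {"jaw": 1.0, "dx": 0.0, "dy": 0.0, "dz": -0.035, "ax": 4.4, "ay": -20.5, "az": 0.0},
  {"jaw": 1.0, "dx": 0.0, "dy": 0.0, "dz": -0.05, "ax": 5.9, "ay": -27.4, "az": 0.0},
  {"jaw": 1.0, "dx": 0.0, "dy": 0.0, "dz": -0.06, "ax": 7.4, "ay": -34.5, "az": 0.0},
  {"jaw": 1.0, "dx": 0.0, "dy": 0.0, "dz": -0.06, "ax": 7.4, "ay": -34.5, "az": 0.0},
  {"jaw": 1.0, "dx": 0.0, "dy": 0.0, "dz": -0.06, "ax": 7.4, "ay": -34.5, "az": 0.0},
])

```text
time: 10.15
ee_pos: [495.1, 39.5, 292.6]
tool_rot: [0.946, 0.101, 0.305, -0.032]
ft_force: [0.6, 0.1, -0.3]
finger_gap: 0.0
```

```bash
python3 -c "
from g import *
st()
im,d=cam('scene','sc7');cv2.imwrite('pics/s7c.png',cv2.resize(im[60:260,140:340],None,fx=3,fy=3))"
```

```text
t 10.15 tcp local [-126.5   -0.7  292.6] tip rel axis [-58.7  -0.7 179.8] z [ 0.584 -0.    -0.812] F [ 0.6  0.1 -0.3] q [-0.06 -0.67  2.09  0.17  1.12  1.27]
```

View pics/s7c.png

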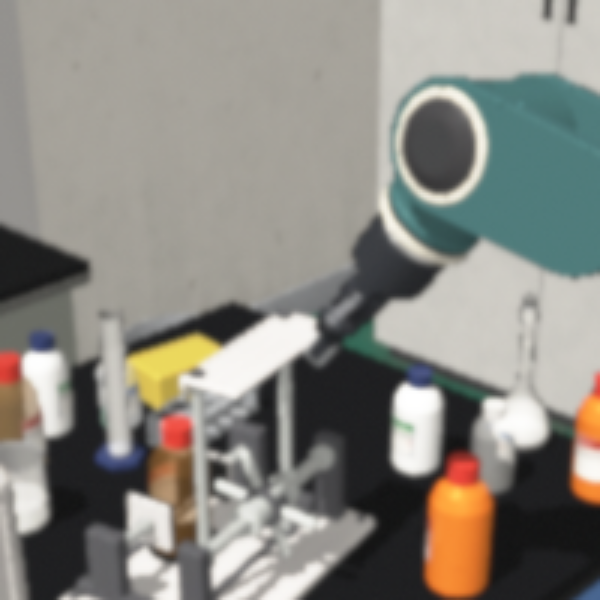

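Request:
move_arm([
  {"jaw": 1.0, "dx": 0.0, "dy": 0.0, "dz": -0.02, "ax": 0.0, "ay": 0.0, "az": 0.0},
  {"jaw": 1.0, "dx": 0.0, "dy": 0.001, "dz": -0.045, "ax": 0.0, "ay": 0.0, "az": 0.0},
  {"jaw": 1.0, "dx": 0.0, "dy": 0.001, "dz": -0.07, "ax": 0.0, "ay": 0.0, "az": 0.0},
  {"jaw": 1.0, "dx": 0.0, "dy": 0.001, "dz": -0.095, "ax": 0.0, "ay": 0.0, "az": 0.0},
  {"jaw": 1.0, "dx": 0.0, "dy": 0.001, "dz": -0.12, "ax": 0.0, "ay": 0.0, "az": 0.0},
  {"jaw": 1.0, "dx": 0.0, "dy": 0.001, "dz": -0.12, "ax": 0.0, "ay": 0.0, "az": 0.0},
])

```text
time: 10.8
ee_pos: [494.9, 40.9, 169.3]
tool_rot: [0.947, 0.102, 0.302, -0.033]
ft_force: [0.0, 0.4, 0.5]
finger_gap: -0.0
```

```bash
python3 -c "
from g import *
st()
im,d=cam('scene','sc8');cv2.imwrite('pics/s8c.png',cv2.resize(im[100:260,160:340],None,fx=4,fy=3.5*4/3.5))"
```

```text
t 10.8 tcp local [-126.4    0.7  169.3] tip rel axis [-58.7   0.7  56.3] z [ 0.579  0.002 -0.815] F [0.  0.4 0.5] q [-0.05 -0.63  2.27  0.19  0.91  1.23]
```

View pics/s8c.png

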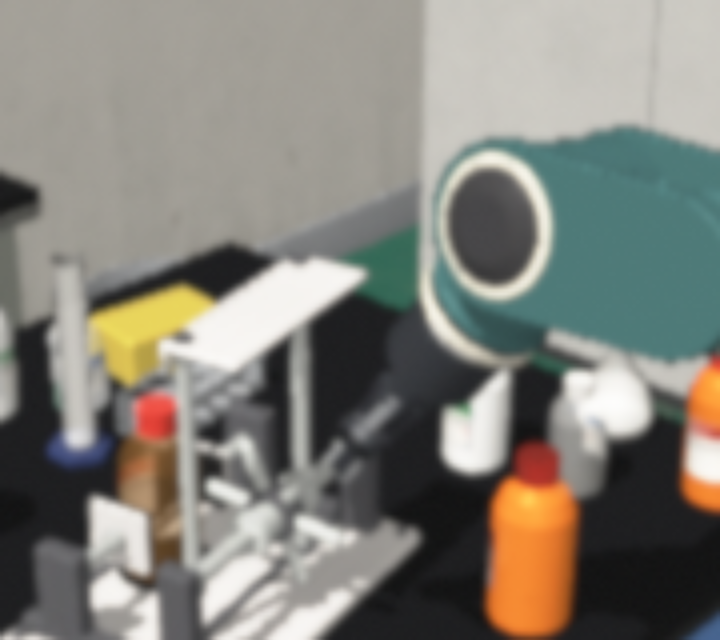

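Request:
move_arm([
  {"jaw": 1.0, "dx": 0.003, "dy": 0.001, "dz": -0.02, "ax": 0.0, "ay": 0.0, "az": 0.0},
  {"jaw": 1.0, "dx": 0.013, "dy": 0.002, "dz": -0.038, "ax": 0.0, "ay": 0.0, "az": 0.0},
  {"jaw": 1.0, "dx": 0.013, "dy": 0.002, "dz": -0.045, "ax": 0.0, "ay": 0.0, "az": 0.0},
  {"jaw": 1.0, "dx": 0.013, "dy": 0.002, "dz": -0.05, "ax": 0.0, "ay": 0.0, "az": 0.0},
  {"jaw": 1.0, "dx": 0.013, "dy": 0.002, "dz": -0.055, "ax": 0.0, "ay": 0.0, "az": 0.0},
  {"jaw": 1.0, "dx": 0.013, "dy": 0.002, "dz": -0.06, "ax": 0.0, "ay": 0.0, "az": 0.0},
  {"jaw": 1.0, "dx": 0.014, "dy": 0.002, "dz": -0.064, "ax": 0.0, "ay": 0.0, "az": 0.0},
  {"jaw": 1.0, "dx": 0.014, "dy": 0.002, "dz": -0.067, "ax": 0.0, "ay": 0.0, "az": 0.0},
])

```text
time: 11.65
ee_pos: [509.9, 42.8, 105.3]
tool_rot: [0.947, 0.102, 0.304, -0.032]
ft_force: [2.1, 0.8, 5.6]
finger_gap: 0.0
```

```bash
python3 -c "
from g import *
st()
for n in ('scene','top'):
    im,d=cam(n,n+'9');sleeve(n,d)
    q=proj(n,tow([-55,0,95]))[0].astype(int); cv2.imwrite('pics/'+n+'9c.png',cv2.resize(im[q[1]-50:q[1]+50,q[0]-50:q[0]+50],None,fx=5,fy=5,interpolation=cv2.INTER_CUBIC))"
```

```text
t 11.65 tcp local [-111.3   -0.5  105.3] tip rel axis [-43.5  -0.5  -7.5] z [ 0.582  0.001 -0.813] F [2.1 0.8 5.6] q [-0.04 -0.53  2.31  0.22  0.76  1.2 ]
scene hist [(-150, 4), (-90, 6), (-80, 19), (-30, 7), (-20, 19), (-10, 7), (0, 4), (10, 4), (30, 11), (40, 20), (80, 4), (90, 24), (100, 5), (140, 8), (150, 22)]
phase mod60 -20.610104013613604
top hist [(-80, 3), (-10, 3), (10, 7), (20, 8), (30, 9), (40, 20), (90, 21)]
phase mod60 -23.089010951369744
```

View pics/scene9c.png

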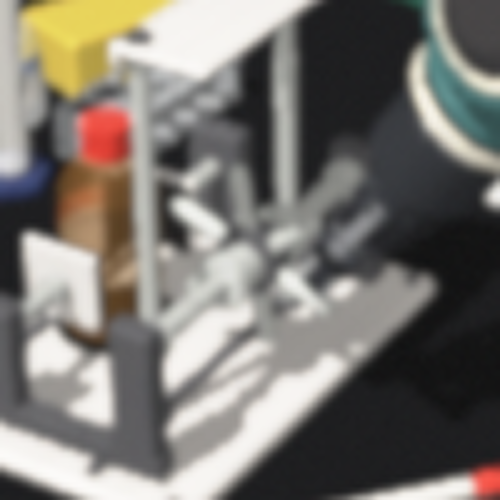

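View pics/top9c.png

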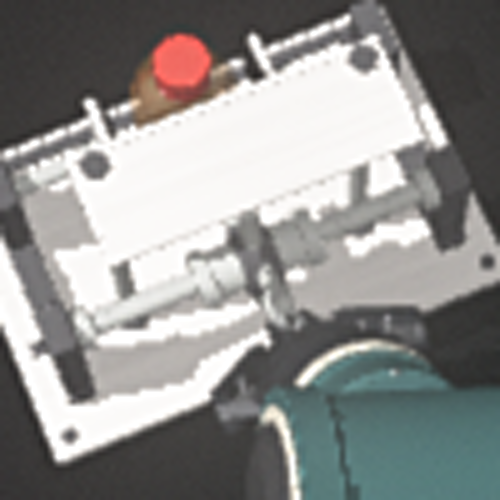

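Request:
move_arm([
  {"jaw": 1.0, "dx": 0.0, "dy": 0.0, "dz": -0.004, "ax": 0.0, "ay": 0.0, "az": 0.0},
  {"jaw": 1.0, "dx": 0.0, "dy": 0.0, "dz": -0.007, "ax": 0.0, "ay": 0.0, "az": 0.0},
  {"jaw": 1.0, "dx": -0.005, "dy": -0.001, "dz": -0.003, "ax": 0.0, "ay": 0.0, "az": 0.0},
  {"jaw": 1.0, "dx": -0.02, "dy": -0.004, "dz": 0.0, "ax": 0.0, "ay": 0.0, "az": 0.0},
  {"jaw": 1.0, "dx": -0.032, "dy": -0.007, "dz": 0.005, "ax": 0.0, "ay": 0.0, "az": 0.0},
  {"jaw": 1.0, "dx": -0.032, "dy": -0.007, "dz": 0.025, "ax": 0.0, "ay": 0.0, "az": 0.0},
  {"jaw": 1.0, "dx": -0.032, "dy": -0.007, "dz": 0.05, "ax": 0.0, "ay": 0.0, "az": 0.0},
  {"jaw": 1.0, "dx": -0.032, "dy": -0.007, "dz": 0.07, "ax": 0.0, "ay": 0.0, "az": 0.0},
])

```text
time: 12.55
ee_pos: [477.1, 35.6, 176.0]
tool_rot: [0.947, 0.102, 0.303, -0.032]
ft_force: [0.2, -1.1, -1.2]
finger_gap: -0.1
```

```bash
python3 -c "
from g import *
st()
for n in ('scene','top'):
    im,d=cam(n,n+'10');sleeve(n,d)"
```

```text
t 12.55 tcp local [-145.    -0.6  176. ] tip rel axis [-77.2  -0.6  63.1] z [ 0.581  0.001 -0.814] F [ 0.2 -1.1 -1.2] q [-0.07 -0.69  2.29  0.2   0.95  1.22]
scene hist [(-160, 5), (-150, 4), (-100, 6), (-90, 16), (-80, 5), (-40, 4), (-30, 19), (-20, 12), (20, 5), (30, 23), (40, 5), (80, 18), (90, 18), (140, 24), (150, 10)]
phase mod60 -27.933184253797982
top hist [(-30, 15), (30, 26), (40, 5), (80, 16), (90, 9)]
phase mod60 -26.429243745836075
```

Request:
move_arm([
  {"jaw": 1.0, "dx": 0.02, "dy": 0.004, "dz": 0.002, "ax": 0.0, "ay": 0.0, "az": 0.0},
  {"jaw": 1.0, "dx": 0.044, "dy": 0.01, "dz": 0.0, "ax": 0.0, "ay": 0.0, "az": 0.0},
  {"jaw": 1.0, "dx": 0.047, "dy": 0.011, "dz": -0.009, "ax": 0.0, "ay": 0.0, "az": 0.0},
  {"jaw": 1.0, "dx": 0.047, "dy": 0.011, "dz": -0.016, "ax": 0.0, "ay": 0.0, "az": 0.0},
  {"jaw": 1.0, "dx": 0.045, "dy": 0.01, "dz": -0.023, "ax": 0.0, "ay": 0.0, "az": 0.0},
  {"jaw": 1.0, "dx": 0.041, "dy": 0.009, "dz": -0.028, "ax": 0.0, "ay": 0.0, "az": 0.0},
  {"jaw": 1.0, "dx": 0.039, "dy": 0.009, "dz": -0.033, "ax": 0.0, "ay": 0.0, "az": 0.0},
  {"jaw": 1.0, "dx": 0.036, "dy": 0.008, "dz": -0.038, "ax": 0.0, "ay": 0.0, "az": 0.0},
])

```text
time: 13.45
ee_pos: [513.9, 43.5, 140.7]
tool_rot: [0.946, 0.102, 0.306, -0.032]
ft_force: [0.4, 3.4, 4.0]
finger_gap: 0.3
```

```bash
python3 -c "
from g import *
st()
for n in ('scene',):
    im,d=cam(n,n+'11');sleeve(n,d)"
```

```text
t 13.45 tcp local [-107.4   -0.6  140.7] tip rel axis [-39.5  -0.7  27.8] z [ 0.586 -0.    -0.811] F [0.4 3.4 4. ] q [-0.04 -0.55  2.27  0.2   0.82  1.23]
scene hist [(-170, 12), (-160, 4), (-110, 6), (-100, 16), (-40, 24), (-30, 8), (10, 4), (20, 19), (30, 8), (40, 5), (50, 3), (70, 23), (80, 9), (120, 4), (130, 26)]
phase mod60 20.986255133603052
```

Request:
move_arm([
  {"jaw": 1.0, "dx": -0.003, "dy": 0.0, "dz": -0.006, "ax": 0.0, "ay": 0.0, "az": 0.0},
  {"jaw": 1.0, "dx": -0.004, "dy": -0.001, "dz": -0.012, "ax": 0.0, "ay": 0.0, "az": 0.0},
  {"jaw": 1.0, "dx": -0.005, "dy": -0.001, "dz": -0.017, "ax": 0.0, "ay": 0.0, "az": 0.0},
  {"jaw": 1.0, "dx": -0.006, "dy": -0.001, "dz": -0.022, "ax": 0.0, "ay": 0.0, "az": 0.0},
  {"jaw": 1.0, "dx": -0.006, "dy": -0.001, "dz": -0.027, "ax": 0.0, "ay": 0.0, "az": 0.0},
  {"jaw": 1.0, "dx": -0.006, "dy": -0.001, "dz": -0.032, "ax": 0.0, "ay": 0.0, "az": 0.0},
  {"jaw": 1.0, "dx": -0.005, "dy": -0.001, "dz": -0.037, "ax": 0.0, "ay": 0.0, "az": 0.0},
  {"jaw": 1.0, "dx": -0.005, "dy": -0.001, "dz": -0.042, "ax": 0.0, "ay": 0.0, "az": 0.0},
])

```text
time: 14.3
ee_pos: [508.4, 42.5, 97.2]
tool_rot: [0.946, 0.102, 0.305, -0.032]
ft_force: [0.5, -0.1, 5.0]
finger_gap: -0.2
```

```bash
python3 -c "
from g import *
st()
for n in ('scene','top'):
    im,d=cam(n,n+'12');sleeve(n,d)
    q=proj(n,tow([-20,0,95]))[0].astype(int); cv2.imwrite('pics/'+n+'12c.png',cv2.resize(im[q[1]-50:q[1]+50,q[0]-50:q[0]+50],None,fx=5,fy=5,interpolation=cv2.INTER_CUBIC))"
```

```text
t 14.3 tcp local [-112.9   -0.5   97.2] tip rel axis [-45.1  -0.5 -15.7] z [ 0.585 -0.    -0.811] F [ 0.5 -0.1  5. ] q [-0.04 -0.53  2.33  0.22  0.74  1.2 ]
scene hist [(-160, 7), (-150, 4), (-100, 5), (-90, 20), (-30, 17), (-20, 9), (-10, 6), (0, 4), (20, 6), (30, 22), (40, 4), (80, 21), (90, 14), (140, 26), (150, 9)]
phase mod60 -27.974018234235707
top hist [(-30, 4), (0, 6), (10, 8), (20, 3), (30, 28), (40, 4), (80, 19), (90, 7)]
phase mod60 -28.858216736125136
```

View pics/scene12c.png

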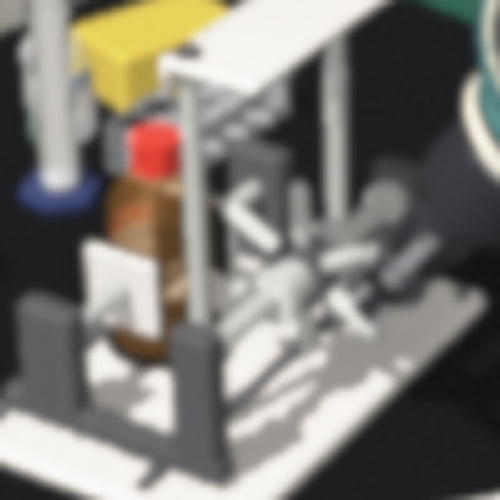

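The sleeve is now at about 1.53 rad, the jaws have drawn in, and the bottle still stands. I'll retract for the third stroke.

Request:
move_arm([
  {"jaw": 1.0, "dx": -0.005, "dy": -0.001, "dz": 0.002, "ax": 0.0, "ay": 0.0, "az": 0.0},
  {"jaw": 1.0, "dx": -0.018, "dy": -0.004, "dz": 0.005, "ax": 0.0, "ay": 0.0, "az": 0.0},
  {"jaw": 1.0, "dx": -0.031, "dy": -0.006, "dz": 0.012, "ax": 0.0, "ay": 0.0, "az": 0.0},
  {"jaw": 1.0, "dx": -0.031, "dy": -0.006, "dz": 0.033, "ax": 0.0, "ay": 0.0, "az": 0.0},
  {"jaw": 1.0, "dx": -0.031, "dy": -0.006, "dz": 0.058, "ax": 0.0, "ay": 0.0, "az": 0.0},
  {"jaw": 1.0, "dx": -0.031, "dy": -0.006, "dz": 0.08, "ax": 0.0, "ay": 0.0, "az": 0.0},
  {"jaw": 1.0, "dx": -0.01, "dy": -0.002, "dz": 0.08, "ax": 0.0, "ay": 0.0, "az": 0.0},
  {"jaw": 1.0, "dx": 0.014, "dy": 0.004, "dz": 0.077, "ax": 0.0, "ay": 0.0, "az": 0.0},
])

```text
time: 15.2
ee_pos: [522.2, 46.4, 175.0]
tool_rot: [0.946, 0.102, 0.306, -0.032]
ft_force: [-0.3, 0.1, 0.2]
finger_gap: -0.1
```

```bash
python3 -c "
from g import *
st()
for n in ('scene','top'):
    im,d=cam(n,n+'13');sleeve(n,d)"
```

```text
t 15.2 tcp local [-98.6   0.4 175. ] tip rel axis [-30.7   0.3  62.1] z [ 0.585 -0.001 -0.811] F [-0.3  0.1  0.2] q [-0.03 -0.55  2.21  0.18  0.88  1.25]
scene hist [(-160, 9), (-100, 5), (-90, 14), (-80, 3), (-40, 3), (-30, 22), (-20, 10), (20, 7), (30, 25), (80, 24), (90, 11), (130, 4), (140, 21), (150, 5)]
phase mod60 -28.65177390081884
top hist [(80, 18), (90, 5)]
phase mod60 27.547370658802247
```

Request:
move_arm([
  {"jaw": 1.0, "dx": 0.001, "dy": 0.0, "dz": -0.01, "ax": 0.0, "ay": 0.0, "az": 0.0},
  {"jaw": 1.0, "dx": 0.001, "dy": 0.0, "dz": -0.017, "ax": 0.0, "ay": 0.0, "az": 0.0},
  {"jaw": 1.0, "dx": -0.001, "dy": 0.0, "dz": -0.023, "ax": 0.0, "ay": 0.0, "az": 0.0},
  {"jaw": 1.0, "dx": -0.004, "dy": -0.001, "dz": -0.028, "ax": 0.0, "ay": 0.0, "az": 0.0},
  {"jaw": 1.0, "dx": -0.007, "dy": -0.002, "dz": -0.033, "ax": 0.0, "ay": 0.0, "az": 0.0},
  {"jaw": 1.0, "dx": -0.009, "dy": -0.002, "dz": -0.037, "ax": 0.0, "ay": 0.0, "az": 0.0},
  {"jaw": 1.0, "dx": -0.011, "dy": -0.002, "dz": -0.041, "ax": 0.0, "ay": 0.0, "az": 0.0},
  {"jaw": 1.0, "dx": -0.013, "dy": -0.003, "dz": -0.045, "ax": 0.0, "ay": 0.0, "az": 0.0},
])

```text
time: 16.1
ee_pos: [509.7, 43.8, 127.6]
tool_rot: [0.947, 0.102, 0.304, -0.032]
ft_force: [3.8, 1.3, 4.4]
finger_gap: -0.3
```

```bash
python3 -c "
from g import *
st()
for n in ('scene',):
    im,d=cam(n,n+'14');sleeve(n,d)"
```

```text
t 16.1 tcp local [-111.4    0.5  127.6] tip rel axis [-43.6   0.6  14.7] z [ 0.582  0.001 -0.813] F [3.8 1.3 4.4] q [-0.04 -0.55  2.29  0.2   0.81  1.22]
scene hist [(-180, 12), (-120, 5), (-60, 12), (-50, 17), (0, 10), (10, 18), (20, 3), (50, 4), (60, 21), (70, 3), (110, 18), (120, 21), (170, 12)]
phase mod60 5.582789931576964
```

Request:
move_arm([
  {"jaw": 1.0, "dx": 0.0, "dy": 0.0, "dz": -0.003, "ax": 0.0, "ay": 0.0, "az": 0.0},
  {"jaw": 1.0, "dx": -0.001, "dy": 0.0, "dz": -0.006, "ax": 0.0, "ay": 0.0, "az": 0.0},
  {"jaw": 1.0, "dx": -0.001, "dy": 0.0, "dz": -0.007, "ax": 0.0, "ay": 0.0, "az": 0.0},
])

```text
time: 16.45
ee_pos: [508.3, 43.7, 119.7]
tool_rot: [0.947, 0.102, 0.304, -0.032]
ft_force: [1.2, -0.2, 6.0]
finger_gap: -0.1
```

Request:
move_arm([
  {"jaw": 1.0, "dx": 0.0, "dy": 0.0, "dz": -0.002, "ax": 0.0, "ay": 0.0, "az": 0.0},
  {"jaw": 1.0, "dx": 0.0, "dy": 0.0, "dz": -0.003, "ax": 0.0, "ay": 0.0, "az": 0.0},
])

```text
time: 16.65
ee_pos: [508.5, 43.6, 117.2]
tool_rot: [0.947, 0.102, 0.304, -0.032]
ft_force: [-3.0, -0.5, 13.6]
finger_gap: 0.1
```

Request:
move_arm([
  {"jaw": 1.0, "dx": 0.0, "dy": 0.0, "dz": -0.001, "ax": 0.0, "ay": 0.0, "az": 0.0},
  {"jaw": 1.0, "dx": 0.0, "dy": 0.0, "dz": -0.002, "ax": 0.0, "ay": 0.0, "az": 0.0},
])

```text
time: 16.85
ee_pos: [509.0, 43.6, 116.7]
tool_rot: [0.946, 0.102, 0.305, -0.032]
ft_force: [-17.0, -0.7, 25.5]
finger_gap: -0.2
```

```bash
python3 -c "
from g import *
st()
for n in ('scene','top'):
    im,d=cam(n,n+'15');sleeve(n,d)"
```

```text
t 16.85 tcp local [-112.1    0.5  116.7] tip rel axis [-44.3   0.5   3.8] z [ 0.584  0.    -0.812] F [-17.   -0.7  25.5] q [-0.04 -0.55  2.31  0.21  0.78  1.21]
scene hist [(-70, 12), (-60, 13), (-10, 25), (0, 9), (10, 3), (20, 4), (40, 5), (50, 19), (60, 5), (100, 19), (110, 17), (160, 19), (170, 7)]
phase mod60 -5.788963026144835
top hist [(-70, 4), (20, 11), (30, 5), (40, 3), (50, 16), (60, 5), (100, 11)]
phase mod60 -8.58789667327066
```

Force jumped to about 30 N with the bars at about −6° (sleeve 126° = 2.2 rad), so it is against the stop. I'll back off.

Request:
move_arm([
  {"jaw": 1.0, "dx": -0.001, "dy": 0.0, "dz": 0.005, "ax": 0.0, "ay": 0.0, "az": 0.0},
  {"jaw": 1.0, "dx": -0.006, "dy": -0.001, "dz": 0.012, "ax": 0.0, "ay": 0.0, "az": 0.0},
  {"jaw": 1.0, "dx": -0.016, "dy": -0.003, "dz": 0.022, "ax": 0.0, "ay": 0.0, "az": 0.0},
  {"jaw": 1.0, "dx": -0.03, "dy": -0.006, "dz": 0.04, "ax": 0.0, "ay": 0.0, "az": 0.0},
  {"jaw": 1.0, "dx": -0.03, "dy": -0.006, "dz": 0.07, "ax": 0.0, "ay": 0.0, "az": 0.0},
  {"jaw": 1.0, "dx": -0.03, "dy": -0.006, "dz": 0.11, "ax": 0.0, "ay": 0.0, "az": 0.0},
  {"jaw": 1.0, "dx": -0.03, "dy": -0.006, "dz": 0.15, "ax": 0.0, "ay": 0.0, "az": 0.0},
  {"jaw": 1.0, "dx": -0.025, "dy": -0.006, "dz": 0.19, "ax": 0.0, "ay": 0.0, "az": 0.0},
])

```text
time: 17.75
ee_pos: [482.9, 37.5, 308.2]
tool_rot: [0.946, 0.102, 0.305, -0.032]
ft_force: [-0.1, -0.4, -0.9]
finger_gap: 0.5
```

Run:
```python
from g import *
from bot import bottle
st()
for n in ('scene','top'):
    im,d=cam(n,n+'16');sleeve(n,d)
    q=proj(n,tow([20,0,95]))[0].astype(int); cv2.imwrite('pics/'+n+'16c.png',cv2.resize(im[q[1]-70:q[1]+80,q[0]-75:q[0]+75],None,fx=4,fy=4,interpolation=cv2.INTER_CUBIC))
    cv2.imwrite('pics/'+n+'16f.png',im)
    if n=='scene':
        w=world(n,d)
        for zl in(60,80,100):
            x,k,e,_=bottle(w,np.array([668,77.]),zl,zl+25); print(zl,tol([*x,0]),k,e)
        x,k,e,q=bottle(w,np.array([668,77.]),145,175,17); print('cap',tol([*x,0]),q[:,2].max())
```

```text
t 17.75 tcp local [-138.9    0.   308.2] tip rel axis [-71.1   0.  195.3] z [ 0.583  0.    -0.813] F [-0.1 -0.4 -0.9] q [-0.06 -0.7   2.08  0.17  1.16  1.27]
scene hist [(-70, 17), (-60, 12), (-10, 18), (0, 16), (40, 6), (50, 18), (60, 4), (100, 21), (110, 15), (160, 13), (170, 11)]
phase mod60 -5.668209815829253
60 [52.87834138  8.75594357  0.        ] 79 5.428508225925437
80 [50.05363602  2.27721762  0.        ] 148 5.301269790221655
100 [50.80821757 -1.53099211  0.        ] 126 2.142026618942516
cap [51.43672467 -0.1505955   0.        ] 164.53162917186384
top hist [(100, 9)]
phase mod60 -11.659191942555076
```

View pics/scene16c.png

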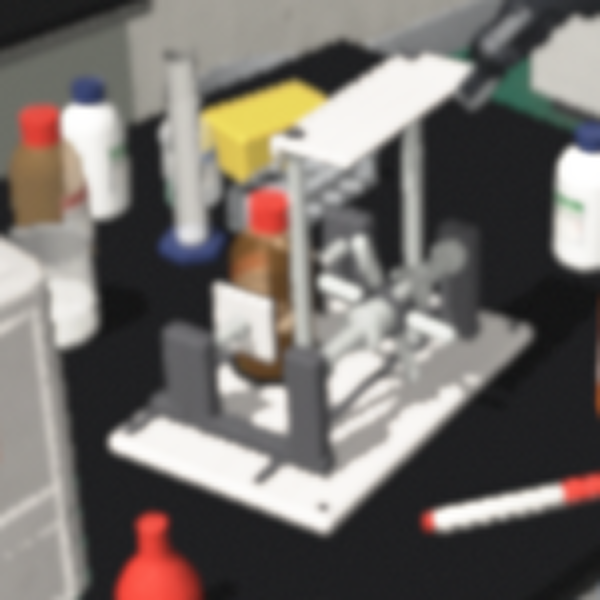

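View pics/top16f.png

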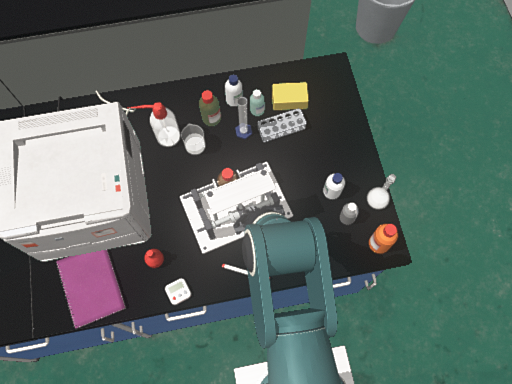

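The scene view shows the bottle upright between the pads (cap at 268,212 in the crop), with the arm clear. A last numeric check of the pads and bystanders follows.

Run:
```python
from g import *
for f in('scene0','scene16'):
    w=world('scene',np.load(f'pics/{f}.npy'))-np.array([O[0],O[1],0]); lx=w[...,0]*c+w[...,1]*s; ly=-w[...,0]*s+w[...,1]*c; lz=w[...,2]
    m=(lx>26)&(lx<74)&(lz>55)&(lz<92)&(ly>34)&(ly<70); h=np.histogram(ly[m],np.arange(34,71,3)); print(f,'padL y',h[0].tolist(),h[1][0])
    m=(lx>26)&(lx<74)&(lz>78)&(lz<94)&(ly<-25)&(ly>-70); h=np.histogram(ly[m],np.arange(-70,-24,3)); print(f,'padR y',h[0].tolist(),h[1][0])
a,b=np.load('pics/top0.npy'),np.load('pics/top16.npy')
for nm,(u,v),zl in(('small',(351,208),102),('blue',(336,179),121),('flask',(378,197),20),('bulb',(154,255),60)):
    for d in(a,b):
        w=world('top',d)[v-11:v+12,u-11:u+12].reshape(-1,3); q=w[w[:,2]>zl]; print(nm,q.mean(0).round(1),len(q))
```

```text
scene0 padL y [0, 0, 0, 0, 1, 1, 5, 31, 46, 16, 5, 6] 34
scene0 padR y [0, 0, 0, 0, 2, 0, 9, 18, 7, 0, 0, 0, 0, 0, 0] -70
scene16 padL y [0, 8, 44, 38, 9, 4, 8, 3, 8, 1, 2, 4] 34
scene16 padR y [0, 0, 0, 0, 0, 0, 0, 0, 0, 1, 1, 1, 1, 4, 3] -70
small [ 515.6 -259.8  104.9] 41
small [ 514.6 -260.1  105.2] 41
blue [ 605.6 -236.3  125.2] 64
blue [ 605.8 -236.3  125. ] 64
flask [ 545.1 -361.2   54.5] 403
flask [ 545.1 -361.1   53.8] 405
bulb [497.5 332.   77.6] 58
bulb [497.4 332.4  78.7] 56
```

```bash
python3 -c "
from plant import ctrl
print(ctrl.close_job())"
```

```text
the job is handed in; nothing more can be done
None
```

The brown bottle stands upright on the clamp's mat, gripped between the pads, and the sleeve is turned up against its stop. I handed the job in at about 18 s of the 72 s allowed; no verdict is reported.

**What I did**
- I lifted the brown bottle by its cap, carried it in from the right of the clamp and set it on the mat between the open jaws, then let go.
- I turned the sleeve with the closed fingers, tilted about 35°, in three pushes on successive bars at the front of the clamp.
- The last push stopped against about 30 N with the bars at about −6°, which matches 2.2 rad. Then I drew back clear of everything.

**Last checks**
- **Sleeve:** it stayed at about −6° after the fingers let go. One camera read this clearly. The top view was blocked by the arm and guard and gave no usable figure.
- **Pads:** the left pad moved in from about 49 mm to about 32.5 mm from the centre, which is the bottle's radius. The right pad was mostly hidden, so I could not measure it.
- **Bottle:** the cap is at about (51, 0) mm in the clamp's frame, against (50, 0) wanted. Its top is at about 160–165 mm, so the bottle is upright. My fit of the bottle's body after clamping was poor, apparently because the pads got mixed into the points, so I relied on the cap and the picture.
- **Bystanders:** the blue-cap bottle, small bottle, flask and bulb are within about 1 mm of where they started.

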